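Ease the display down onto its mounts with the lift's release valve

ROBOT

A 6-joint arm with a two-finger parallel gripper is mounted at the origin on the work surface. World frame = base frame: x ahead of the robot, y to its left, z up, the work surface at z = 0. Lengths are in m, angles in rad, forces in N, time in s.
With the tool pointing down it reaches from about 0.35 to 0.775 m from the base axis. Payload 7.3 kg.
Tool frame: the origin (TCP) lies where the fingers leave the gripper's body, on its centre line; the fingertips stand 66 mm ahead of it and the grasp point (between the pads) lies 47 mm ahead of it (robot.tips_ahead is the distance from the TCP to the fingertips, in m); z points along the fingers, y is the line along which they close (so a half turn about z gives the same grasp; the last joint's range is limited). The gripper opens to 92 mm and grips with 3 to 60 N. Pads are 19 mm wide; open, the fingers measure 130 mm over their backs; the gripper's body (75 mm by 190 mm) begins 47 mm behind the grasp point.
Start: joints at [1.188, 0.342, 1.524, -0, 1.275, -0.146], TCP at [0.123, 0.51, 0.292] pointing down, gripper open.
Joint ranges: [-2.53, 2.53], [-0.77, 2.02], [0.04, 2.7], [-1, 4.14], [0.28, 2.66], [-3.11, 3.11]. Speed limits (rad/s): [2.57, 2.57, 3.14, 3.14, 3.14, 3.14].

INTERFACE

Orientations are given as [roll, pitch, yaw] about the fixed x, y, z axes, in that order (R = Rz(yaw) Ry(pitch) Rx(roll)).
In Python, from cell import robot gives the robot as it stands.
- The arm moves only by the shell command python3 -m inch 'ROWS' [FORCE]. ROWS is a JSON object of lists of equal length, an entry for each row: "travel": the shift along the tool's x, y, z in mm, a list of three; "turn": the turn about the tool's z in units of 5 degrees (1.0 is 5 degrees); "claw": the closure, from -1 (fully open) to 1 (shut). A call has 1 to 12 rows; each row is the pose to reach, as a shift and turn from the pose commanded when the call began, along the tool's axes at that moment; what a row does not reach only later rows make up. A row lasts 1/10 s, in which the tool goes at most 50 mm and 8.59 degrees, less where a joint would pass 70% of its speed; a pose out of reach is approached as far as the arm can. A call with a gripper value outside its range is refused whole. The fingers move at their own pace and stop on an object; FORCE is the grip in N (left out, the last holds). Time passes only in rows, so rows that repeat a pose let the fingers close. It gives the time, the measured TCP pose, the force, the opening and the grip force at its end, in the units of the state.
- robot.observe(): the state, without advancing time (a new reading comes with each control period).
- robot.read_camera(name): name is "scene" or "top"; returns a dict with "pixels" (384x512x3 uint8, red, green, blue), "fx", "fy", "cx", "cy" (pixels), "cam_to_world" (4x4, takes a point from camera to world coordinates). Camera axes: x right, y down, z forward; pixel columns grow to the right and rows downward; lengths in m; the calibration is good to about 2 mm. A picture is of the moment at which its call begins. There is no depth.
- robot.hand_in(): hands the job in; it is judged then, once.
The state is a dict: "time": time; "qpos": joint angles; "qvel": joint speeds; "joint_efforts": joint torques, N m; "tool_pos": TCP position; "tool_rot": TCP orientation; "contact_force": force on the tool from outside, world axes, zero at the start; "torque": the same for the moment, N m; "opening": finger opening in m; "grip_force": force on a finger pad.
Only numpy, scipy, OpenCV 4.12 (cv2) and the standard library are available. Lean on these libraries where they do the work, as an engineer would, in place of code of your own. Each camera call takes 0.05 s, during which the arm holds its last target. There are 200 camera calls.

TASK

The grey display is being held up above its rubber mounts by the blue hydraulic lift. Take the red-handled slotted key out of the wooden stand, seat it fully on the lift's release valve and crack the valve open (counter-clockwise seen from above) only a fraction of a turn, so that the display comes down slowly, never faster than about 4 cm per second, until it rests on its mounts. Then turn the valve fully shut again without forcing it, and leave the key standing upright on the valve; do not touch the display or disturb the other things on the counter.

Things in the scene. Friction and masses are not known exactly. Their poses are not given: they have to be found in the camera images.
- jack: blue hydraulic lift, fixed. Origin on the counter below the release valve's axis; x axis from the valve to the display (centre 240 mm away, frame and display begin 140 mm away), z up. The valve sits on a blue block 84 x 84 mm, top 62 mm above the counter; a housing 44 mm wide, 42 mm high runs to the display. Four rubber mounts on grey rails, tops 84 mm above the counter.
- valve_seat (a point): point on the vertical axis of the release valve, on the flat top of its brass collar (48 mm across), 70 mm above the counter; its axes are those of the jack and do not turn. The key's foot rests here when it is fully seated.
- valve: release valve: brass collar with an upright steel blade (the tang) that turns with it, 26 mm long (its x axis), 5.5 mm thick (y), standing 18 mm up from the collar, top edge rounded. Origin at the middle of its foot (the same point as valve_seat). When the valve is shut its x axis points along the jack's x axis.
- valve_turn (a joint): turn of the release valve in rad: 0 fully shut (a hard stop: the force on the key rises steeply there), growing counter-clockwise seen from above, at most 1.4. Stiff (0.1 to 0.25 N m), stays where left. Shut, it holds the display. Somewhere between 0.2 and 0.75 rad (the display's weight, 2.9 to 5.1 kg, and the valve's condition vary), the display just begins to sink; each further 0.1 rad adds about 20 mm/s.
- lift_height (a joint): height of the display above its resting place on the rubber mounts in m: 25 to 45 mm at the start, 0 when it rests on the mounts. It moves straight down.
- display: grey display unit 170 x 250 x 120 mm on an aluminium plate 200 x 280 x 8 mm, carried by the ram. Origin in the middle of the underside of the plate, 84 mm above the counter when it rests on its mounts; x axis as the jack's (the screen faces the valve).
- key: loose valve key, 0.25 kg, upright in one pocket of the stand. Origin mid-underside of its foot, z up its shaft. Steel foot 38 (x) x 30 (y) mm, 32 high, with a closed slot in its underside 30 (x) x 7.5 (y) mm, 26 deep, to go over the tang (1 mm play each side, about 0.08 rad turning play either way). Shaft 16 mm thick. Red handle 70 (x) x 18 (y) x 24 (z) mm. Half a turn makes no difference.
- key_handle (a point): centre of the key's red handle, 97 mm above the underside of the foot, on the shaft's axis; grasp the handle across its 18 mm width (the key's y axis).
- stand: wooden key stand 70 (x) x 150 (y) x 50 (z) mm, fixed to the counter. Origin in the middle of its underside. Two pockets 41 (x) x 33 (y) mm at y = -50 and +50 mm, 38 mm deep, floors 12 mm above the counter; the valve key is in either one. Keys come straight up.
- plain_key: the other key in the stand: same foot but without a slot, blue round knob 36 mm in diameter, 104 mm high; not needed, leave it. Origin in the middle of the underside of its foot.
- mug: white mug, 82 mm across, 95 mm high; bystander. Origin in the middle of its underside.
- punch: red and black paper punch, 75 x 120 x 56 mm; bystander. Origin in the middle of its underside.
- stapler: white and black stapler, 140 x 35 x 41 mm; bystander. Origin in the middle of its underside.
- screwdriver: yellow-handled screwdriver lying on the counter, about 200 mm long; bystander. Origin on the underside.
Not all that is in view belongs to the job. What is shaped like the key but orange is not meant.

How it is judged:
On the way, in this order (a step that is already met when the one before it is completed fails the run):
1. the slotted key is fully seated on the release valve (distance between key and valve_seat below 0.006 m and angle between key's own z axis and vertical below 0.12 rad), for 0.2 s.
2. the display has come down onto its mounts, the key still on the valve (value of joint lift_height below 0.002 m and distance between key and valve_seat below 0.006 m), for 0.2 s.
At the end, for the whole second after the job is handed in: The display rests on its mounts (within 2 mm), the release valve is shut again (less than 0.08 rad open), and the key stands on the valve at rest and let go, its foot within 6 mm of fully seated and leaning less than 0.12 rad (all of step 2 and value of joint valve_turn below 0.08 rad and angle between key's own z axis and vertical below 0.12 rad and linear speed of key below 0.01 m/s); the robot touches nothing.
It fails at once if the display sinks faster than 40 mm/s (velocity of joint lift_height below -0.04 m/s).
It fails at once if the key is forced: it bears on the valve or the lift with more than 80 N (contact force between key and jack above 80 N).
It fails at once if the robot touches the display (contact force between any of the arm, the fingers, key and display above 1 N).
It fails at once if another thing on the counter is shifted by more than 30 mm (distance of any of plain_key, mug, punch, stapler, screwdriver from where it was at the start of the episode above 0.03 m).
It also fails if it takes over 72 s, if anything falls off the work surface, if the arm or the gripper's body presses on something with over 40 N, if the wrist force passes 120 N, or if a joint passes its speed limit or range.

## Working session

There is one attempt and no reset: what is moved stays moved. The work goes in short steps, Python scripts to look and compute and a shell command to move; the robot and the scene stay as the last step left them, time stands still between calls to the robot, and variables do not carry over. Pictures are saved under pics/ and viewed, at most 10 in all, crops included, and the job is handed in when it is done.

```bash
mkdir -p pics; ls; cat > h.py <<'E'
import numpy as np, cv2
from cell import robot
def snap(name,fn=None):
    c=robot.read_camera(name)
    if fn: cv2.imwrite(fn,c["pixels"][:,:,::-1])
    return c
def proj(c,p):
    T=np.linalg.inv(np.array(c["cam_to_world"])); p=np.atleast_2d(p)
    q=p@T[:3,:3].T+T[:3,3]
    return np.c_[c["fx"]*q[:,0]/q[:,2]+c["cx"], c["fy"]*q[:,1]/q[:,2]+c["cy"]]
def ray(c,u,v,z):
    T=np.array(c["cam_to_world"]); d=T[:3,:3]@np.array([(u-c["cx"])/c["fx"],(v-c["cy"])/c["fy"],1])
    o=T[:3,3]; return o+d*(z-o[2])/d[2]
E
python3 - <<'E'
from h import *
a=snap("scene","pics/s0.png");b=snap("top","pics/t0.png")
for c in(a,b): print(c["fx"],np.round(c["cam_to_world"],3).tolist())
print(robot.observe())
import pickle; pickle.dump((a,b),open("c0.pkl","wb"))
E
```

```text
pics
392.33521305415087 [[0.778, 0.524, -0.347, 0.921], [0.628, -0.645, 0.435, -0.439], [0.004, -0.557, -0.831, 0.974], [0.0, 0.0, 0.0, 1.0]]
361.8779146841054 [[-0.025, -0.992, 0.125, 0.422], [-1.0, 0.027, 0.015, 0.01], [-0.019, -0.125, -0.992, 1.026], [0.0, 0.0, 0.0, 1.0]]
{'time': 0.1, 'qpos': array([ 1.18798019e+00,  3.42645813e-01,  1.52489461e+00, -2.02693111e-05,
        1.27541258e+00, -1.46020081e-01]), 'qvel': array([ 7.08002821e-04, -2.79456315e-03, -3.26023895e-03,  5.51987691e-04,
       -3.75586883e-05,  1.08665454e-03]), 'joint_efforts': array([ 2.66483643e-03, -4.32006741e+01, -2.44694781e+01,  7.19963992e-02,
        5.25870267e-02, -5.60752324e-05]), 'tool_pos': array([0.12305185, 0.51010053, 0.29162754]), 'tool_rot': array([-3.14024396e+00, -1.78756459e-04,  2.90480239e+00]), 'contact_force': array([0.73284215, 0.41505818, 0.3652863 ]), 'torque': array([ 0.00925159,  0.03370728, -0.00994677]), 'grip_force': 0.0, 'opening': 0.09167877896115023}
```

View pics/s0.png

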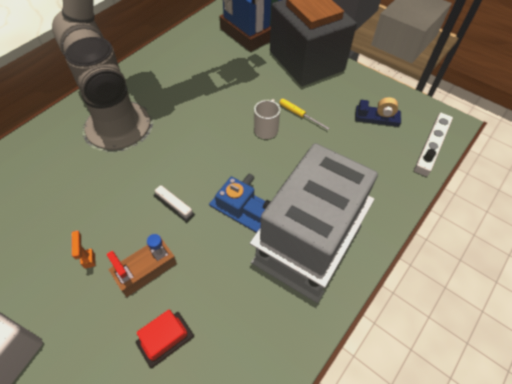

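View pics/t0.png

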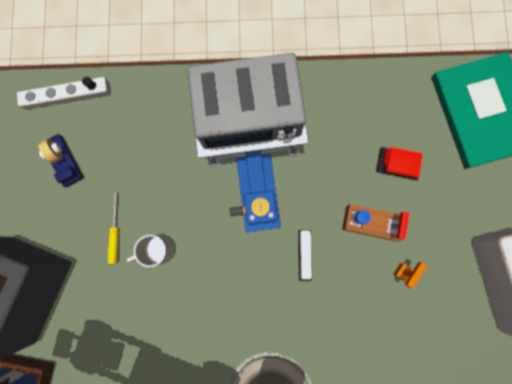

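Candidates: the red handle in the stand (scene 118,265; top 404,226); the orange T-shape on the counter (scene 80,250; top 411,273), a decoy; the red punch (scene 163,336; top 403,163); the blue knob (scene 155,242; top 362,217), which is the plain key. By the description I choose the red handle in the stand and check it in a close crop.

```bash
python3 - <<'E'
from h import *
import pickle
a,b=pickle.load(open("c0.pkl","rb"))
f=lambda c,u,v,w,h,s:cv2.resize(c["pixels"][v:v+h,u:u+w,::-1],None,fx=s,fy=s,interpolation=cv2.INTER_CUBIC)
# scale 5 : each 80x60 -> 400x300
A=np.hstack([f(a,100,230,80,60,5),f(b,335,190,80,60,5)])
B=np.hstack([f(a,205,172,80,60,5),f(b,220,180,80,60,5)])
cv2.imwrite("pics/crop1.png",np.vstack([A,B]))
E
```

```text
(no output)
```

View pics/crop1.png

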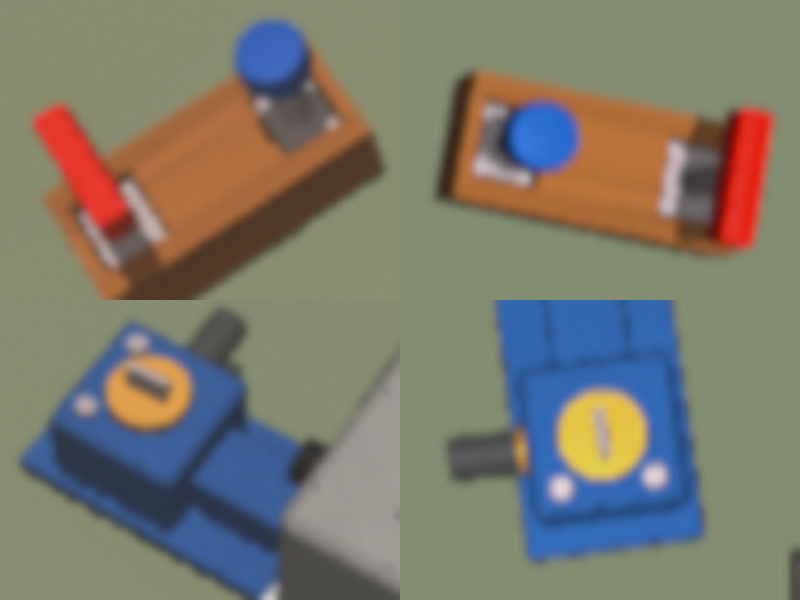

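```bash
cat > m.py <<'E'
from h import *
import pickle
from scipy.optimize import minimize
a,b=pickle.load(open("c0.pkl","rb"))
def box(x,y,yaw,z0,z1,lx,ly):
    s=np.array([[i,j,k] for i in(-.5,.5) for j in(-.5,.5) for k in(0,1)])
    c,s_=np.cos(yaw),np.sin(yaw); X=s[:,0]*lx;Y=s[:,1]*ly
    return np.c_[x+c*X-s_*Y,y+s_*X+c*Y,z0+s[:,2]*(z1-z0)]
def hullmask(c,P,S=4):
    h=cv2.convexHull((proj(c,P)*S+S/2-.5).astype(np.float32)).astype(np.int32)
    m=np.zeros((384*S,512*S),np.float32); cv2.fillConvexPoly(m,h,1)
    return cv2.resize(m,(512,384),interpolation=cv2.INTER_AREA)
def roi(m,u,v,w,h):
    o=np.zeros_like(m);o[v:v+h,u:u+w]=m[v:v+h,u:u+w];return o
if __name__=="__main__":
    def soft_red(c):
        p=c["pixels"].astype(np.float32); return np.clip((p[...,0]-1.6*p[...,1]-40)/90,0,1)*(p[...,2]<90)
    ra=roi(soft_red(a),100,245,32,40); rb=roi(soft_red(b),394,205,20,40)
    def cost(p): 
        P=box(p[0],p[1],p[2],.097,.121,.07,.018)
        return sum(((hullmask(c,P)-r)**2).sum() for c,r in((a,ra),(b,rb)))
    p0=ray(b,404,226,.115)
    best=min((minimize(cost,[p0[0],p0[1],y],method="Nelder-Mead",options=dict(initial_simplex=[[p0[0]+dx,p0[1]+dy,y+dt] for dx,dy,dt in((0,0,0),(.01,0,0),(0,.01,0),(0,0,.2))])) for y in(-.3,0,.3)),key=lambda r:r.fun)
    print("handle",best.x,best.fun,ra.sum(),rb.sum())
    def cen(c,u,v,w,h):
        p=c["pixels"].astype(np.float32); m=roi(((p[...,0]>1.5*p[...,2])&(p[...,0]>120)).astype(np.uint8),u,v,w,h)
        k=max(cv2.findContours(m,cv2.RETR_EXTERNAL,cv2.CHAIN_APPROX_NONE)[0],key=cv2.contourArea)
        h=cv2.convexHull(k); M=cv2.moments(h); return M["m10"]/M["m00"],M["m01"]/M["m00"],M["m00"]
    ca=cen(a,222,178,25,28); cb=cen(b,246,195,28,28)
    A=ray(a,*ca[:2],.070);B=ray(b,*cb[:2],.070); print("collar",ca,A,cb,B)
    C=(A+B)/2
    gs=[]
    for c in(a,b):
        g=cv2.GaussianBlur(cv2.cvtColor(c["pixels"],cv2.COLOR_RGB2GRAY).astype(np.float32),(0,0),.8)
        gs.append(np.hypot(cv2.Sobel(g,-1,1,0),cv2.Sobel(g,-1,0,1)))
    E=[(0,0),(1,0),(1,1),(0,1)]; cor=np.array([[-1,-1],[1,-1],[1,1],[-1,1]])*.042
    def edge(p,which=(0,1)):
        R=np.array([[np.cos(p[2]),-np.sin(p[2])],[np.sin(p[2]),np.cos(p[2])]]); q=cor@R.T+p[:2]
        s=0;t=np.linspace(.05,.95,60)[:,None]
        pts=np.vstack([q[i]*(1-t)+q[(i+1)%4]*t for i in range(4)]); pts=np.c_[pts,np.full(len(pts),.062)]
        for i in which:
            uv=proj((a,b)[i],pts).astype(np.float32)
            s+=cv2.remap(gs[i],uv[:,:1],uv[:,1:],cv2.INTER_LINEAR).mean()
        return -s
    for w in((0,),(1,),(0,1)):
        r=min((minimize(edge,[C[0]+dx,C[1]+dy,y],args=(w,),method="Nelder-Mead",options=dict(initial_simplex=[[C[0]+dx+e,C[1]+dy+f,y+g] for e,f,g in((0,0,0),(.004,0,0),(0,.004,0),(0,0,.05))])) for y in(0,.05,.1,.15,.2) for dx in(-.004,0,.004) for dy in(-.004,0,.004)),key=lambda r:r.fun)
        print("block",w,r.x,r.fun)
E
python3 m.py
```

```text
handle [ 0.44577924 -0.34456262 -0.20914158] 170.3467254638672 166.5511 190.33333
collar (234.20960295475527, 190.10249307479225, 180.5) [0.50594437 0.01014622 0.07      ] (259.97305619707464, 206.52963818321786, 216.5) [0.5067121 0.0108349 0.07     ]
block (0,) [0.51648744 0.01289597 0.11763575] -76.79774475097656
block (1,) [0.52630859 0.0083239  0.05418963] -86.36038208007812
block (0, 1) [0.52240534 0.01332418 0.31087509] -143.48895263671875
```

```bash
python3 - <<'E'
from m import *
for c,(u,v,w,h) in((a,(100,245,32,40)),(b,(394,205,20,40))):
    p=c["pixels"].astype(np.float32); s=np.clip((p[...,0]-p[...,1]*1.0-90)/90,0,1)*(p[...,1]<80)
    r=roi(s,u,v,w,h); k=(r>.4).astype(np.uint8); M=cv2.moments(k,True); cx,cy=M["m10"]/M["m00"],M["m01"]/M["m00"]
    print("red",cx,cy,M["m00"],ray(c,cx,cy,.112),cv2.minAreaRect(np.argwhere(k)[:,::-1].astype(np.float32)))
    rs=[hullmask(c,box(*q,.097,.121,.07,.018)) for q in((.4458,-.3446,-.2),(.455,-.34,-.15))]
    for m in rs: ys,xs=np.nonzero(m>.5); print("  model",xs.mean(),ys.mean(),len(xs))
# base edges in top
p=b["pixels"].astype(np.float32); bl=p[...,2]-p[...,0]; 
L=[];R=[]
for v in range(160,226):
    row=bl[v,225:295]; thr=45; i=np.nonzero(row>thr)[0]
    if len(i)<10: continue
    l,r=i[0],i[-1]
    L.append((225+l-(row[l]-thr)/(row[l]-row[l-1]+1e-6),v)); R.append((225+r+(row[r]-thr)/(row[r]-row[r+1]+1e-6),v))
for S in(L,R):
    W=np.array([ray(b,u,v,.012)[:2] for u,v in S]); 
    ln=cv2.fitLine(W.astype(np.float32),cv2.DIST_HUBER,0,1e-4,1e-4).ravel(); res=(W-ln[2:])@[-ln[1],ln[0]]
    print("yaw",np.arctan(ln[1]/ln[0]),np.std(res),W[0],W[-1])
    print(np.round([s[0] for s in S],1).tolist())
E
```

```text
red 115.8224852071006 263.02366863905326 169.0 [ 0.44272809 -0.34438079  0.112     ] ((115.8676528930664, 262.7794189453125), (24.867294311523438, 7.202939987182617), 59.03623962402344)
  model 116.79166666666667 264.29924242424244 264
  model 121.02631578947368 265.18045112781954 266
red 403.42937853107344 225.22598870056498 177.0 [ 0.44656863 -0.34645018  0.112     ] ((403.43927001953125, 225.1444854736328), (6.690515995025635, 26.457950592041016), 8.746162414550781)
  model 402.17981072555204 225.30283911671924 317
  model 400.12179487179486 221.70833333333334 312
yaw 0.10487567 0.00291382086699147 [0.64715486 0.07464789] [0.4612103  0.05607528]
[236.4, 236.3, 236.3, 236.5, 236.6, 236.7, 236.9, 237.1, 237.2, 237.3, 237.4, 237.5, 237.6, 237.7, 237.9, 238.0, 238.2, 238.3, 238.4, 238.5, 238.6, 238.7, 238.9, 239.1, 239.2, 239.3, 239.4, 239.5, 239.6, 239.7, 239.9, 240.1, 240.3, 240.5, 240.6, 240.6, 240.7, 240.8, 241.0, 241.1, 241.2, 241.3, 241.4, 241.6, 241.8, 244.3, 244.8, 245.1, 245.3, 245.5, 245.6, 245.6, 245.7, 245.7, 245.4, 243.7, 243.3, 243.3, 243.4, 243.5, 243.7, 243.8, 244.0, 244.1, 244.2, 244.3]
yaw 0.10489038 0.00011400089123595851 [ 0.6442822  -0.02411913] [ 0.45863984 -0.04393827]
[271.0, 271.2, 271.4, 271.5, 271.6, 271.8, 271.9, 272.0, 272.2, 272.3, 272.5, 272.6, 272.8, 272.9, 273.0, 273.2, 273.3, 273.4, 273.5, 273.6, 273.8, 274.0, 274.1, 274.3, 274.4, 274.5, 274.7, 274.8, 274.9, 275.1, 275.2, 275.4, 275.5, 275.6, 275.7, 275.9, 276.0, 276.2, 276.4, 276.5, 276.5, 276.7, 276.9, 277.0, 277.2, 277.3, 277.4, 277.5, 277.7, 277.8, 278.0, 278.1, 278.3, 278.4, 278.6, 278.8, 278.9, 279.0, 279.1, 279.3, 279.4, 279.6, 279.8, 279.9, 280.0, 280.1]
```

```bash
python3 - <<'E'
from m import *
rs=[]
for c,(u,v,w,h) in((a,(100,245,32,40)),(b,(394,205,20,40))):
    p=c["pixels"].astype(np.float32); s=np.clip((p[...,0]-p[...,1]-60)/100,0,1)*(p[...,1]<90); rs.append(roi(s,u,v,w,h))
for z in(.105,.113,.121):
    def cost(p): return sum(((hullmask(c,box(*p,z,z+.0001,.07,.018))-r)**2).sum() for c,r in zip((a,b),rs))
    P=[.447,-.344,-.18]
    r=minimize(cost,P,method="Nelder-Mead",options=dict(initial_simplex=[P,[.452,-.344,-.18],[.447,-.339,-.18],[.447,-.344,-.08]]))
    print(z,r.x,r.fun)
g=b["pixels"]
for u in (395,397,399,401,403,405,407,409): print(u,g[226,u].tolist(),end=' ')
print()
o=robot.observe(); yaw=o["tool_rot"][2]
print(o["tool_pos"],yaw)
E
```

```text
0.105 [ 0.44385318 -0.34704022 -0.25751289] 83.51104736328125
0.113 [ 0.44488075 -0.34502166 -0.23538986] 36.19401168823242
0.121 [ 0.44690021 -0.34390325 -0.22413938] 43.666046142578125
395 [64, 60, 62] 397 [71, 53, 54] 399 [103, 18, 18] 401 [209, 34, 22] 403 [228, 48, 37] 405 [229, 34, 17] 407 [196, 90, 71] 409 [132, 141, 113] 
[0.12305185 0.51010053 0.29162754] 2.904802393734798
```

Close crop: the upper panels show the red bar handle on the slotted key at one end of the stand and the blue round knob (plain key) at the other. The lower panels show the brass collar with the tang pointing at the display. The red handle is confirmed, at about (0.446, -0.344) with yaw about -0.21. The valve is at (0.506, 0.0105) with yaw 0.105.

```bash
python3 -m inch '{"travel":[[-38,-31,0],[-76,-62,0],[-114,-93,0],[-152,-124,0],[-190,-155,0],[-228,-186,0],[-266,-217,0],[-304,-248,0],[-342,-279,0],[-380,-309,0],[-395,-355,0],[-410,-400,0]],"turn":[0,0,0,0,0,0,0,0,0,0,0,0],"claw":[-0.2,-0.2,-0.2,-0.2,-0.2,-0.2,-0.2,-0.2,-0.2,-0.2,-0.2,-0.2]}'
python3 -m inch '{"travel":[[-13,-44,0],[-26,-88,0],[-39,-132,0],[-52,-177,0],[-65,-221,0],[-78,-265,0],[-91,-309,0],[-105,-355,0],[-105,-355,0],[-105,-355,0],[-105,-355,0]],"turn":[0,0,0,0,-0.3,-0.3,-0.3,-0.3,-0.3,-0.3,-0.3],"claw":[-0.2,-0.2,-0.2,-0.2,-0.2,-0.2,-0.2,-0.2,-0.2,-0.2,-0.2]}'
cat > st.py <<'E'
from h import *
import sys
o=robot.observe(); y=o["tool_rot"][2]; R=cv2.Rodrigues
from scipy.spatial.transform import Rotation as Q
M=Q.from_euler("xyz",o["tool_rot"]).as_matrix(); g=o["tool_pos"]+M@[0,0,.047]
print("t",o["time"],"tcp",o["tool_pos"],"yaw",y,"grasp",g,"F",o["contact_force"],"T",o["torque"],"open",o["opening"],"grip",o["grip_force"],"q6",o["qpos"][5])
if len(sys.argv)>4:
    t=np.array(sys.argv[1:4],float); dy=(float(sys.argv[4])-y+np.pi/2)%np.pi-np.pi/2
    print("travel mm",np.round(M.T@(t-g)*1000,1),"turn",-np.degrees(dy)/5)
E
python3 st.py .446 -.3445 .109 -.21
```

```text
time: 1.3
tool_pos: [0.4281, 0.0234, 0.2918]
tool_rot: [3.142, -0.001, 2.905]
contact_force: [1.3, -0.0, -0.6]
opening: 0.0549
grip_force: 0.0
time: 2.4
tool_pos: [0.4465, -0.3434, 0.2918]
tool_rot: [3.14, -0.001, 2.931]
contact_force: [0.5, 0.0, -0.1]
opening: 0.055
grip_force: 0.0
t 2.4 tcp [ 0.44652903 -0.34340533  0.29183611] yaw 2.931421788985498 grasp [ 0.44649659 -0.34334577  0.24483616] F [ 0.45141323  0.0340563  -0.1255926 ] T [ 0.036696   -0.01793375 -0.0162924 ] open 0.05497094824003688 grip 0.0 q6 -2.1525427329927838
travel mm [ 1.000e-01 -1.400e+00  1.358e+02] turn -0.001957964138855863
```

```bash
python3 -m inch '{"travel":[[0,-1,30],[0,-1,60],[0,-1,90],[0,-1,110],[0,-1,122],[0,-1,130],[0,-1,133],[0,-1,133],[0,-1,133]],"turn":[0,0,0,0,0,0,0,0,0],"claw":[-0.2,-0.2,-0.2,-0.2,-0.2,-0.2,-0.2,-0.2,-0.2]}'
python3 - <<'E'
from h import *
a=snap("scene");b=snap("top")
f=lambda c,u,v,w,h,s:cv2.resize(c["pixels"][v:v+h,u:u+w,::-1],None,fx=s,fy=s,interpolation=cv2.INTER_CUBIC)
cv2.imwrite("pics/g1.png",np.hstack([f(a,80,210,100,100,4),f(b,330,180,100,100,4)]))
E
```

```text
time: 3.3
tool_pos: [0.4468, -0.3456, 0.1601]
tool_rot: [-3.141, 0.002, 2.931]
contact_force: [0.1, 0.5, -0.8]
opening: 0.0551
grip_force: 0.0
```

View pics/g1.png

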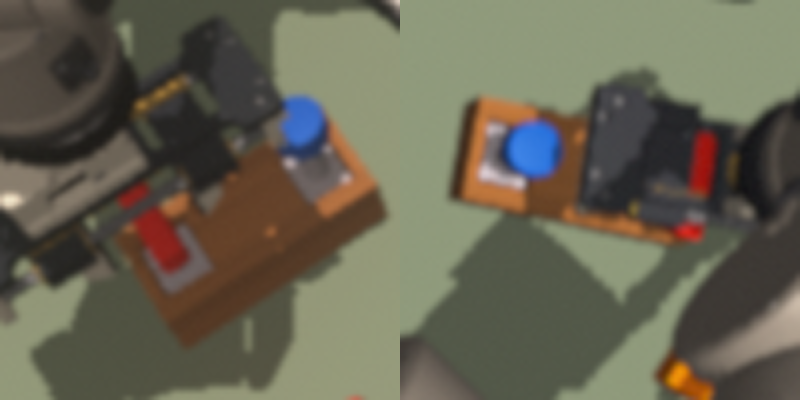

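The handle lies between the open fingers: red at about (155,235) in the left panel and (703,165) in the right, with the plain key clear. Closing now.

```bash
python3 -m inch '{"travel":[[0,0,2],[0,0,2],[0,0,2],[0,0,2],[0,0,2],[0,0,2],[0,0,2],[0,0,2]],"turn":[0,0,0,0,0,0,0,0],"claw":[0.3,0.5,0.7,0.8,0.8,0.8,0.8,0.8]}' 40; python3 st.py
```

```text
time: 4.2
tool_pos: [0.4464, -0.3453, 0.1571]
tool_rot: [3.141, -0.0, 2.931]
contact_force: [-0.8, 0.5, -0.6]
opening: 0.0174
grip_force: 39.9
t 4.2 tcp [ 0.44642558 -0.34527867  0.15712084] yaw 2.930981135221645 grasp [ 0.44642228 -0.34526791  0.11012084] F [-0.79562485  0.50093573 -0.57848462] T [ 0.04457698 -0.01751493  0.03154225] open 0.017413220163182974 grip 39.87682342529297 q6 -2.15442286879527
```

```bash
python3 -m inch '{"travel":[[0,0,-5],[0,0,-12],[0,0,-22],[0,0,-35],[0,0,-50],[0,0,-70],[0,0,-90],[0,0,-110],[0,0,-125],[0,0,-130],[0,0,-130]],"turn":[0,0,0,0,0,0,0,0,0,0,0],"claw":[0.8,0.8,0.8,0.8,0.8,0.8,0.8,0.8,0.8,0.8,0.8]}'; python3 st.py .506 .0105 .22 .105
```

```text
time: 5.3
tool_pos: [0.4466, -0.3455, 0.2884]
tool_rot: [-3.14, 0.002, 2.931]
contact_force: [-0.6, 0.6, -3.0]
opening: 0.0178
grip_force: 39.9
t 5.3 tcp [ 0.44657332 -0.34546362  0.28840218] yaw 2.9310062614771284 grasp [ 0.44664656 -0.34553248  0.24140229] F [-0.63441604  0.5546893  -2.98987641] T [ 0.02422752 -0.00110606 -0.0131196 ] open 0.017771849277451686 grip 39.87657129764557 q6 -2.1544309554845724
travel mm [ 16.4 360.6  21. ] turn -3.6163536679632755
```

```bash
python3 -m inch '{"travel":[[1,25,0],[3,65,0],[5,110,0],[7,155,0],[9,200,0],[11,245,0],[13,290,0],[15,330,0],[16,355,0],[16,361,0],[16,361,0],[16,361,0]],"turn":[0,-0.5,-1,-1.5,-2,-2.5,-3,-3.6,-3.6,-3.6,-3.6,-3.6],"claw":[0.8,0.8,0.8,0.8,0.8,0.8,0.8,0.8,0.8,0.8,0.8,0.8]}'; python3 - <<'E'
from h import *
import pickle
a=snap("scene");b=snap("top"); pickle.dump((a,b),open("c1.pkl","wb"))
f=lambda c,u,v,w,h,s:cv2.resize(c["pixels"][v:v+h,u:u+w,::-1],None,fx=s,fy=s,interpolation=cv2.INTER_CUBIC)
cv2.imwrite("pics/v1.png",np.hstack([f(a,190,110,100,120,4),f(b,210,150,100,120,4)]))
E
python3 st.py .506 .0105 .22 .105
```

```text
time: 6.5
tool_pos: [0.5061, 0.0102, 0.2868]
tool_rot: [-3.141, -0.001, -3.039]
contact_force: [0.4, 0.1, -2.7]
opening: 0.0177
grip_force: 39.9
t 6.6 tcp [0.50613044 0.00979324 0.28699922] yaw -3.0397528274812644 grasp [0.50610853 0.00978424 0.23999922] F [ 0.38844619  0.26598744 -2.37408666] T [ 0.02001813  0.0373762  -0.00382762] open 0.017960362805504306 grip 39.876492619514465 q6 -1.8045780554335473
travel mm [ 0.   0.7 20. ] turn -0.036212925301747495
```

View pics/v1.png

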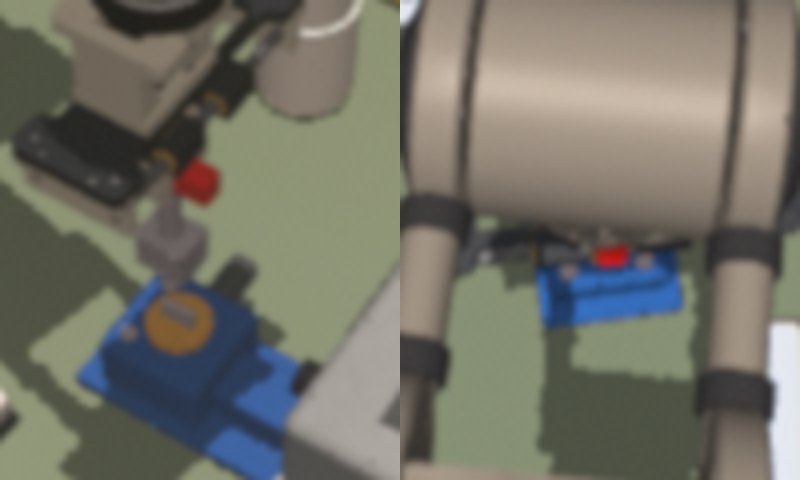

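The key hangs above the collar: its foot is at about (172,245) in the left panel, the collar with tang at (180,320). Next I overlay the predicted foot and handle outlines to find any offset.

```bash
python3 - <<'E'
from m import *
a,b=pickle.load(open("c1.pkl","rb"))
x,y,yaw,z=.5061,.0098,.103,.1419
S=8
def draw(c,u,v,w,h,Ps):
    im=cv2.resize(c["pixels"][v:v+h,u:u+w,::-1],None,fx=S,fy=S,interpolation=cv2.INTER_CUBIC)
    for P in Ps:
        q=((proj(c,P)-[u,v]+.5)*S).astype(int)
        for i in range(8):
            for j in(1,2,4):
                if not i&j: cv2.line(im,tuple(map(int,q[i])),tuple(map(int,q[i|j])),(0,255,0),1)
    return im
foot=box(x,y,yaw,z,z+.032,.038,.03); han=box(x,y,yaw,z+.085,z+.109,.07,.018); tang=box(.5063,.0105,.105,.07,.088,.026,.0055)
A=draw(a,215,140,50,70,[foot,han,tang]); B=draw(b,240,195,45,70,[han])
cv2.imwrite("pics/o1.png",np.hstack([A,B]))
E
```

```text
(no output)
```

View pics/o1.png

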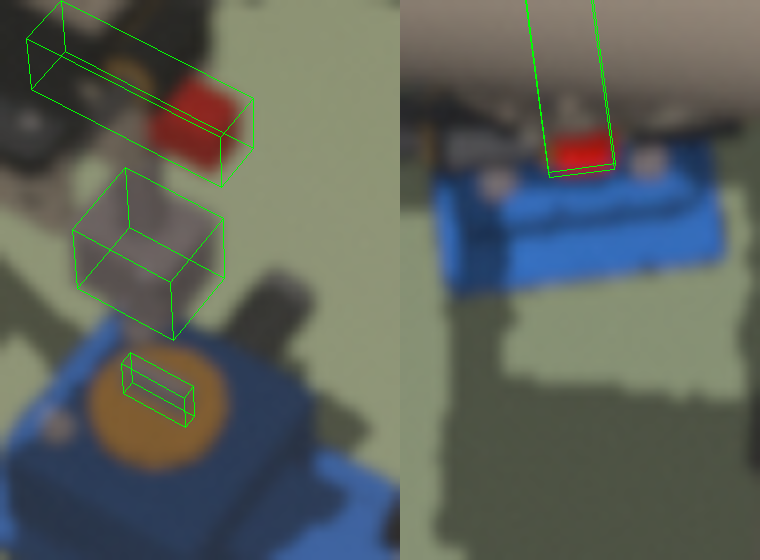

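```bash
python3 -m inch '{"travel":[[-0.5,0.5,15],[-0.5,0.5,30],[-0.5,0.5,42],[-0.5,0.5,48],[-0.5,0.5,51],[-0.5,0.5,51],[-0.5,0.5,51]],"turn":[0,0,0,0,0,0,0],"claw":[0.8,0.8,0.8,0.8,0.8,0.8,0.8]}'; python3 st.py .5063 .0105 .168 .105
python3 -m inch '{"travel":[[0,0,1],[0,0,2],[0,0,3],[0,0,4],[0,0,4],[0,0,4]],"turn":[0,0,0,0,0,0],"claw":[0.8,0.8,0.8,0.8,0.8,0.8]}'; python3 st.py .5063 .0105 .168 .105
```

```text
time: 7.3
tool_pos: [0.507, 0.0113, 0.2367]
tool_rot: [-3.141, 0.001, -3.038]
contact_force: [-0.5, 0.4, -2.5]
opening: 0.0179
grip_force: 39.9
t 7.3 tcp [0.50700581 0.01132552 0.23673415] yaw -3.038358828280355 grasp [0.50705299 0.0113218  0.18973417] F [-0.46841775  0.41246699 -2.4705693 ] T [0.05375551 0.01408699 0.03159129] open 0.017852843481166027 grip 39.87660348415375 q6 -1.8029724588520866
travel mm [ 0.9 -0.7 21.7] turn -0.02023887113040987
time: 7.9
tool_pos: [0.5067, 0.0116, 0.2322]
tool_rot: [3.142, -0.0, -3.038]
contact_force: [0.4, -0.5, -2.6]
opening: 0.0178
grip_force: 39.9
t 7.9 tcp [0.50671715 0.0115885  0.2321788 ] yaw -3.037940664076603 grasp [0.506714  0.0115921 0.1851788] F [ 0.39633121 -0.45879979 -2.58592999] T [-0.03372157  0.01706186 -0.00487433] open 0.01783365095670049 grip 39.87648367881775 q6 -1.8029617006973697
travel mm [ 0.5 -1.  17.2] turn -0.015447062326715066
```

```bash
python3 -m inch '{"travel":[[0,-0.7,0],[0,-0.7,1],[0,-0.7,2],[0,-0.7,3],[0,-0.7,3],[0,-0.7,3]],"turn":[0,0,0,0,0,0],"claw":[0.8,0.8,0.8,0.8,0.8,0.8]}'; python3 st.py .5063 .0105 .168 .105
```

```text
time: 8.5
tool_pos: [0.5067, 0.011, 0.2291]
tool_rot: [3.141, -0.0, -3.038]
contact_force: [0.6, 1.3, -2.8]
opening: 0.0175
grip_force: 39.9
t 8.5 tcp [0.50674268 0.01100706 0.22906311] yaw -3.038026867904565 grasp [0.50673168 0.01102382 0.18206311] F [ 0.60907675  1.26939654 -2.83454744] T [ 0.30905917 -0.09318226  0.01730115] open 0.01752249259921563 grip 39.88008141517639 q6 -1.804278842991506
travel mm [ 0.5 -0.5 14.1] turn -0.016434885430735038
```

```bash
python3 -m inch '{"travel":[[0,0,1],[0,0,2],[0,0,3],[0,0,4],[0,0,5],[0,0,5]],"turn":[0,0,0,0,0,0],"claw":[0.8,0.8,0.8,0.8,0.8,0.8]}'; python3 st.py .5063 .0105 .168 .105
```

```text
time: 9.1
tool_pos: [0.5068, 0.011, 0.2241]
tool_rot: [3.141, -0.0, -3.038]
contact_force: [-0.0, 1.3, -2.9]
opening: 0.0176
grip_force: 39.9
t 9.1 tcp [0.50675775 0.01097026 0.2240601 ] yaw -3.038030513962722 grasp [0.50675306 0.01098377 0.1770601 ] F [-0.00604117  1.34287467 -2.89637343] T [ 0.65400589 -0.06085929 -0.02129413] open 0.017632222211751824 grip 39.88370418548584 q6 -1.804296994143557
travel mm [ 0.5 -0.4  9.1] turn -0.01647666617959314
```

```bash
python3 -m inch '{"travel":[[0,0.4,0],[0,0.4,1],[0,0.4,2],[0,0.4,3],[0,0.4,4],[0,0.4,5],[0,0.4,5]],"turn":[0,0,0,0,0,0,0],"claw":[0.8,0.8,0.8,0.8,0.8,0.8,0.8]}'; python3 st.py .5063 .0105 .168 .105
```

```text
time: 9.8
tool_pos: [0.5067, 0.0112, 0.219]
tool_rot: [3.142, -0.0, -3.038]
contact_force: [0.4, 1.1, -2.7]
opening: 0.0178
grip_force: 39.9
t 9.8 tcp [0.50673121 0.01123017 0.21903763] yaw -3.038053555743522 grasp [0.50672574 0.01123165 0.17203763] F [ 0.40541077  1.13257034 -2.69722964] T [ 0.39772367 -0.05349506  0.09210355] open 0.01777828891456938 grip 39.87984001636505 q6 -1.803503959508593
travel mm [ 0.5 -0.7  4. ] turn -0.016740705538052136
```

```bash
python3 -m inch '{"travel":[[0,0.2,1],[0,0.2,2],[0,0.2,3],[0,0.2,3],[0,0.2,3]],"turn":[0,0,0,0,0],"claw":[0.8,0.8,0.8,0.8,0.8]}'; python3 -m inch '{"travel":[[0,0,0.5],[0,0,1],[0,0,1]],"turn":[0,0,0],"claw":[0.8,0.8,0.8]}';python3 st.py .5063 .0105 .168 .105
```

```text
time: 10.3
tool_pos: [0.5067, 0.0114, 0.2161]
tool_rot: [3.142, -0.0, -3.038]
contact_force: [0.3, 0.3, -2.9]
opening: 0.0178
grip_force: 39.9
time: 10.6
tool_pos: [0.5067, 0.0114, 0.2151]
tool_rot: [3.142, 0.0, -3.038]
contact_force: [-0.4, 0.4, -2.8]
opening: 0.0176
grip_force: 39.9
t 10.6 tcp [0.50673203 0.01143132 0.21514621] yaw -3.0381223890814084 grasp [0.50673222 0.01143423 0.16814621] F [-0.40456835  0.35640194 -2.76355947] T [0.10187242 0.02327307 0.0015652 ] open 0.017635296570629806 grip 39.87718105316162 q6 -1.8030853147945225
travel mm [ 0.5 -0.9  0.1] turn -0.017529477488190233
```

```bash
python3 -m inch '{"travel":[[0,0,0.5],[0,0,1],[0,0,1]],"turn":[0,0,0],"claw":[0.8,0.8,0.8]}';python3 -m inch '{"travel":[[0,0,0.4],[0,0,0.4]],"turn":[0,0],"claw":[0.8,0.8]}';python3 st.py .5063 .0105 .168 .105
```

```text
time: 10.9
tool_pos: [0.5069, 0.0115, 0.215]
tool_rot: [-3.141, 0.001, -3.038]
contact_force: [-1.5, 0.2, 4.5]
opening: 0.0179
grip_force: 39.9
time: 11.1
tool_pos: [0.5069, 0.0115, 0.215]
tool_rot: [-3.141, 0.001, -3.038]
contact_force: [-1.9, 0.6, 7.6]
opening: 0.0177
grip_force: 39.9
t 11.1 tcp [0.50693093 0.01150073 0.21497647] yaw -3.037969656024952 grasp [0.50699954 0.01149765 0.16797652] F [-1.94576116  0.55086838  7.63009142] T [0.13819898 0.58848579 0.02746062] open 0.017680910065944275 grip 39.873658418655396 q6 -1.8031132928822249
travel mm [ 0.8 -0.9 -0. ] turn -0.01577928558277373
```

Seated (force rose at exactly the predicted height). Relieve the load, set up a tracker for the display height, and start opening.

```bash
cat > tr.py <<'E'
from h import *
import pickle,os
c=snap("scene"); t=robot.observe()
g=cv2.cvtColor(c["pixels"],cv2.COLOR_RGB2GRAY).astype(np.float32)
if not os.path.exists("ref.pkl"): pickle.dump(g,open("ref.pkl","wb"))
r=pickle.load(open("ref.pkl","rb"))
C=np.array([.506+.24*np.cos(.105),.0105+.24*np.sin(.105),.25])
J=(proj(c,C-[0,0,.01])-proj(c,C))[0]/10  # px per mm down
best=None
for d in range(0,50,2):  # coarse init in mm
    m=np.float32([[1,0,J[0]*d],[0,1,J[1]*d]])
    w=cv2.warpAffine(g,m,(512,384),flags=cv2.INTER_LINEAR|cv2.WARP_INVERSE_MAP)
    e=np.abs(w[158:235,285:360]-r[158:235,285:360]).mean()
    if best is None or e<best[0]: best=(e,d)
T=r[158:235,285:360]; W=np.float32([[1,0,285+J[0]*best[1]],[0,1,158+J[1]*best[1]]])
cc,W=cv2.findTransformECC(T,g,W,cv2.MOTION_TRANSLATION,(3,50,1e-5))
s=W[:,2]-[285,158]
print("t %.2f drop %.1f mm resid %s cc %.3f yaw %.3f F %s T %s"%(t["time"],s@J/(J@J),np.round(s-J*(s@J)/(J@J),2),cc,t["tool_rot"][2],np.round(t["contact_force"],1),np.round(t["torque"],2)))
E
python3 -m inch '{"travel":[[0,0,-0.4],[0,0,-0.8],[0,0,-0.8]],"turn":[0,0,0],"claw":[0.8,0.8,0.8]}'; python3 tr.py
python3 -m inch '{"travel":[[0,0,0],[0,0,0],[0,0,0],[0,0,0],[0,0,0],[0,0,0]],"turn":[-0.5,-1,-1.5,-2,-2,-2],"claw":[0.8,0.8,0.8,0.8,0.8,0.8]}'; python3 tr.py;python3 tr.py
```

```text
time: 11.4
tool_pos: [0.5069, 0.0115, 0.215]
tool_rot: [-3.142, 0.001, -3.038]
contact_force: [-1.6, 0.0, 4.9]
opening: 0.0179
grip_force: 39.9
t 11.45 drop -0.1 mm resid [-0.08 -0.02] cc 0.999 yaw -3.038 F [-1.2  1.3  5.3] T [0.17 0.33 0.  ]
time: 12.05
tool_pos: [0.507, 0.0115, 0.215]
tool_rot: [-3.141, 0.001, -2.863]
contact_force: [-2.1, 1.0, 5.6]
opening: 0.0178
grip_force: 39.9
t 12.10 drop -0.1 mm resid [-0.07 -0.02] cc 0.999 yaw -2.863 F [-0.9  0.8  5.4] T [0.22 0.27 0.02]
t 12.15 drop -0.1 mm resid [-0.05 -0.01] cc 0.999 yaw -2.863 F [-0.4  0.6  4.8] T [0.17 0.28 0.01]
```

```bash
for i in 1; do python3 -m inch '{"travel":[[0,0,0],[0,0,0]],"turn":[-0.25,-0.5],"claw":[0.8,0.8]}'|grep time; python3 tr.py
python3 -m inch '{"travel":[[0,0,0],[0,0,0],[0,0,0]],"turn":[-0.25,-0.5,-0.5],"claw":[0.8,0.8,0.8]}'|grep time; python3 tr.py; python3 tr.py;done
```

```text
time: 12.35
t 12.40 drop -0.2 mm resid [-0.05 -0.01] cc 0.999 yaw -2.818 F [-1.3  1.   4.5] T [ 0.25  0.29 -0.02]
time: 12.7
t 12.75 drop -0.1 mm resid [-0.05 -0.01] cc 0.999 yaw -2.776 F [-1.5  2.4  5.4] T [0.27 0.26 0.01]
t 12.80 drop -0.2 mm resid [-0.06 -0.02] cc 0.999 yaw -2.776 F [-0.5  1.   5.9] T [ 0.26  0.19 -0.03]
```

```bash
python3 -m inch '{"travel":[[0,0,0],[0,0,0],[0,0,0]],"turn":[-0.25,-0.5,-0.5],"claw":[0.8,0.8,0.8]}'|grep time; python3 tr.py
python3 -m inch '{"travel":[[0,0,0],[0,0,0],[0,0,0]],"turn":[-0.25,-0.5,-0.5],"claw":[0.8,0.8,0.8]}'|grep time; python3 tr.py; python3 st.py; python3 - <<'E'
from h import *
a=snap("scene");
f=lambda c,u,v,w,h,s:cv2.resize(c["pixels"][v:v+h,u:u+w,::-1],None,fx=s,fy=s,interpolation=cv2.INTER_CUBIC)
cv2.imwrite("pics/v2.png",f(a,195,135,80,80,7))
E
```

```text
time: 13.1
t 13.15 drop -0.1 mm resid [-0.06 -0.02] cc 0.999 yaw -2.733 F [-1.5  1.5  4.9] T [ 0.43  0.24 -0.  ]
time: 13.45
t 13.50 drop -0.1 mm resid [-0.05 -0.01] cc 0.999 yaw -2.689 F [-0.7  1.2  5.2] T [ 0.43  0.23 -0.08]
t 13.5 tcp [0.50703556 0.0116863  0.21500078] yaw -2.688967730435406 grasp [0.50708589 0.0117109  0.16800081] F [-0.66534647  1.21892711  5.15466658] T [ 0.4261811   0.23307398 -0.0821218 ] open 0.017936745748148804 grip 39.87811088562012 q6 -2.1522855317387735
```

View pics/v2.png

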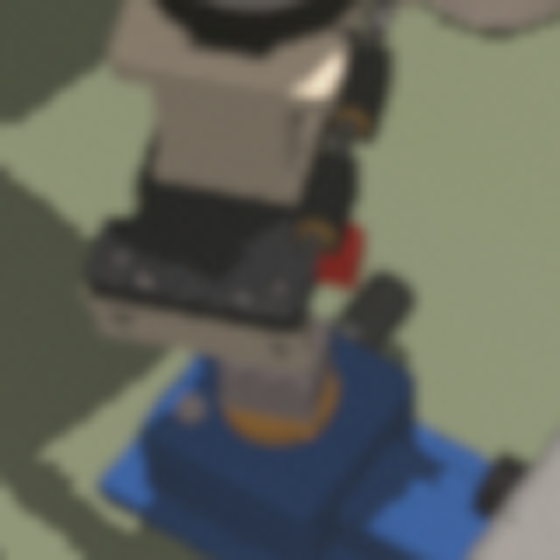

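The foot sits flush on the brass collar (at about 275,400) and has turned with the gripper. The display has not moved yet, so I keep opening in small steps.

```bash
python3 -m inch '{"travel":[[0,0,0],[0,0,0],[0,0,0]],"turn":[-0.25,-0.5,-0.5],"claw":[0.8,0.8,0.8]}'|grep time; python3 tr.py; python3 tr.py
```

```text
time: 13.85
t 13.90 drop -0.1 mm resid [-0.06 -0.02] cc 0.999 yaw -2.645 F [-1.3  2.1  4.9] T [ 0.43  0.26 -0.05]
t 13.95 drop -0.2 mm resid [-0.05 -0.02] cc 0.999 yaw -2.645 F [-1.2  2.1  4.9] T [ 0.46  0.28 -0.  ]
```

```bash
python3 -m inch '{"travel":[[0,0,0],[0,0,0],[0,0,0]],"turn":[-0.25,-0.5,-0.5],"claw":[0.8,0.8,0.8]}'|grep time; python3 tr.py; python3 tr.py
```

```text
time: 14.25
t 14.30 drop -0.2 mm resid [-0.05 -0.02] cc 0.999 yaw -2.602 F [-0.9  2.5  4.6] T [ 0.56  0.23 -0.02]
t 14.35 drop -0.1 mm resid [-0.07 -0.02] cc 0.999 yaw -2.602 F [-1.5  2.5  5.3] T [ 0.54  0.23 -0.05]
```

```bash
python3 -m inch '{"travel":[[0,0,0],[0,0,0],[0,0,0]],"turn":[-0.25,-0.5,-0.5],"claw":[0.8,0.8,0.8]}'|grep time; python3 tr.py; python3 tr.py
```

```text
time: 14.65
t 14.70 drop -0.1 mm resid [-0.08 -0.02] cc 0.999 yaw -2.558 F [-1.4  2.6  5. ] T [ 0.67  0.33 -0.06]
t 14.75 drop -0.2 mm resid [-0.06 -0.02] cc 0.999 yaw -2.558 F [-1.7  2.5  6. ] T [0.63 0.3  0.01]
```

```bash
python3 -m inch '{"travel":[[0,0,0],[0,0,0],[0,0,0]],"turn":[-0.25,-0.5,-0.5],"claw":[0.8,0.8,0.8]}'|grep time; python3 tr.py; python3 tr.py
```

```text
time: 15.05
t 15.10 drop -0.2 mm resid [-0.05 -0.02] cc 0.999 yaw -2.514 F [-2.1  3.1  6.2] T [ 0.78  0.33 -0.02]
t 15.15 drop -0.1 mm resid [-0.08 -0.02] cc 0.999 yaw -2.515 F [-1.2  3.4  6.3] T [ 0.73  0.29 -0.02]
```

```bash
python3 -m inch '{"travel":[[0,0.2,0],[0,0.2,0],[0,0.2,0]],"turn":[-0.25,-0.5,-0.5],"claw":[0.8,0.8,0.8]}'|grep time; python3 tr.py; python3 tr.py
```

```text
time: 15.45
t 15.50 drop -0.1 mm resid [-0.08 -0.02] cc 0.999 yaw -2.471 F [-0.2  3.7  6.2] T [ 0.7   0.3  -0.06]
t 15.55 drop -0.1 mm resid [-0.05 -0.01] cc 0.999 yaw -2.471 F [-0.5  3.2  5.7] T [ 0.69  0.27 -0.06]
```

```bash
python3 -m inch '{"travel":[[0,0.2,0],[0,0.2,0],[0,0.2,0]],"turn":[-0.25,-0.5,-0.5],"claw":[0.8,0.8,0.8]}'|grep time; python3 tr.py; python3 tr.py
```

```text
time: 15.85
t 15.90 drop -0.2 mm resid [-0.05 -0.02] cc 0.999 yaw -2.427 F [-1.   2.7  5.4] T [ 0.7   0.25 -0.03]
t 15.95 drop -0.2 mm resid [-0.05 -0.01] cc 0.999 yaw -2.427 F [-0.5  2.7  4.9] T [ 0.7   0.28 -0.06]
```

```bash
python3 -m inch '{"travel":[[0,0,0],[0,0,0],[0,0,0]],"turn":[-0.25,-0.5,-0.5],"claw":[0.8,0.8,0.8]}'|grep time; python3 tr.py; python3 tr.py
```

```text
time: 16.25
t 16.30 drop 0.2 mm resid [-0.07 -0.02] cc 0.998 yaw -2.384 F [-2.1  3.1  5.5] T [ 0.7   0.29 -0.04]
t 16.35 drop 0.4 mm resid [-0.02 -0.  ] cc 0.998 yaw -2.384 F [-1.8  3.9  5.6] T [ 0.7   0.25 -0.05]
```

```bash
python3 -m inch '{"travel":[[0,0,0],[0,0,0],[0,0,0]],"turn":[-0.25,-0.5,-0.5],"claw":[0.8,0.8,0.8]}'|grep time; python3 tr.py; python3 tr.py
```

```text
time: 16.65
t 16.70 drop 3.4 mm resid [-0.17 -0.05] cc 0.997 yaw -2.340 F [-1.4  3.   5.7] T [ 0.74  0.24 -0.05]
t 16.75 drop 3.8 mm resid [-0.13 -0.04] cc 0.997 yaw -2.340 F [-0.4  2.3  6.2] T [ 0.7   0.34 -0.06]
```

```bash
for i in 1 2; do python3 -m inch '{"travel":[[0,0,0],[0,0,0],[0,0,0],[0,0,0],[0,0,0]],"turn":[0,0,0,0,0],"claw":[0.8,0.8,0.8,0.8,0.8]}'|grep time; python3 tr.py;done
```

```text
time: 17.25
t 17.30 drop 12.3 mm resid [-0.39 -0.11] cc 0.993 yaw -2.340 F [-0.5  3.2  5.8] T [ 0.81  0.32 -0.02]
time: 17.8
t 17.85 drop 20.7 mm resid [-0.64 -0.18] cc 0.985 yaw -2.340 F [-0.4  4.2  5.7] T [ 0.68  0.36 -0.08]
```

```bash
for i in 1 2; do python3 -m inch '{"travel":[[0,0,0],[0,0,0],[0,0,0],[0,0,0],[0,0,0],[0,0,0],[0,0,0],[0,0,0],[0,0,0]],"turn":[0,0,0,0,0,0,0,0,0],"claw":[0.8,0.8,0.8,0.8,0.8,0.8,0.8,0.8,0.8]}'|grep time; python3 tr.py;done;  python3 -m inch '{"travel":[[0,0,0],[0,0,0],[0,0,0],[0,0,0],[0,0,0],[0,0,0],[0,0,0],[0,0,0],[0,0,0]],"turn":[0,0,0,0,0,0,0,0,0],"claw":[0.8,0.8,0.8,0.8,0.8,0.8,0.8,0.8,0.8]}'|grep time; python3 tr.py
```

```text
time: 18.75
t 18.80 drop 34.8 mm resid [-1.07 -0.3 ] cc 0.967 yaw -2.340 F [-0.7  3.2  5.6] T [0.74 0.28 0.02]
time: 19.7
t 19.75 drop 38.7 mm resid [-1.18 -0.33] cc 0.960 yaw -2.340 F [-1.7  2.4  5. ] T [ 0.79  0.24 -0.05]
time: 20.65
t 20.70 drop 38.7 mm resid [-1.18 -0.33] cc 0.960 yaw -2.340 F [-1.4  2.9  5.7] T [ 0.75  0.24 -0.06]
```

The display rests on its mounts: it dropped 38.7 mm and stopped, and sank at about 15 mm/s. Now I close the valve.

```bash
python3 -m inch '{"travel":[[0,0,0],[0,0,0],[0,-0.1,0],[0,-0.2,0],[0,-0.3,0],[0,-0.4,0],[0,-0.4,0],[0,-0.4,0],[0,-0.4,0],[0,-0.4,0],[0,-0.4,0],[0,-0.4,0]],"turn":[0.6,1.2,1.8,2.4,3,3.6,4.2,4.8,5.4,6,6.6,6.6],"claw":[0.8,0.8,0.8,0.8,0.8,0.8,0.8,0.8,0.8,0.8,0.8,0.8]}'|grep time; python3 st.py
python3 -m inch '{"travel":[[0,0,0],[0,0,0],[0,0,0],[0,0,0]],"turn":[0.3,0.6,0.9,0.9],"claw":[0.8,0.8,0.8,0.8]}'|grep time; python3 st.py
```

```text
time: 21.9
t 21.9 tcp [0.50687406 0.01183673 0.21498993] yaw -2.917105150586897 grasp [0.50689827 0.01186513 0.16798995] F [-1.74629523  2.78840326  6.09258504] T [0.49399906 0.37783185 0.07311297] open 0.017819955538933997 grip 39.88030135631561 q6 -1.9239010182436482
time: 22.3
t 22.3 tcp [0.50686174 0.01180229 0.21499006] yaw -2.9947636301610046 grasp [0.50688485 0.01182503 0.16799008] F [-2.22967303  2.86867591  6.13976911] T [0.45666602 0.3833362  0.15314173] open 0.01768043742639645 grip 39.88977670669556 q6 -1.846184448285288
```

```bash
python3 -m inch '{"travel":[[0,0,0],[0,0,0],[0,0,0]],"turn":[0.2,0.4,0.4],"claw":[0.8,0.8,0.8]}'|grep time; python3 st.py
python3 -m inch '{"travel":[[0,0,0],[0,0,0],[0,0,0]],"turn":[0.2,0.4,0.4],"claw":[0.8,0.8,0.8]}'|grep time; python3 st.py
```

```text
time: 22.6
t 22.6 tcp [0.50685603 0.01176558 0.21502825] yaw -3.029400851194621 grasp [0.50688244 0.01178584 0.16802826] F [-2.25194032  1.77862823  5.39932539] T [0.43366482 0.42796086 0.21634431] open 0.017469856879822943 grip 39.89617109298706 q6 -1.8115756535289322
time: 22.9
t 22.9 tcp [0.50684502 0.01176507 0.21499185] yaw -3.0642722168668337 grasp [0.50686709 0.0117842  0.16799185] F [-2.21609821  0.93149067  6.01590677] T [0.39476532 0.39873749 0.19920346] open 0.017845651205726867 grip 39.89668071269989 q6 -1.7766704635674697
```

```bash
python3 -m inch '{"travel":[[0,0,0],[0,0,0],[0,0,0]],"turn":[0.2,0.4,0.4],"claw":[0.8,0.8,0.8]}'|grep time; python3 st.py
python3 -m inch '{"travel":[[0,0,0],[0,0,0],[0,0,0]],"turn":[0.1,0.2,0.2],"claw":[0.8,0.8,0.8]}'|grep time; python3 st.py
```

```text
time: 23.2
t 23.2 tcp [0.50684688 0.01174495 0.21499514] yaw -3.0991108608195588 grasp [0.50686809 0.01176119 0.16799515] F [-2.22960334  2.55343742  5.89181282] T [0.36139954 0.43307827 0.17356293] open 0.017868077556965428 grip 39.89712953567505 q6 -1.741804105236365
time: 23.5
t 23.5 tcp [0.506853   0.01173203 0.2150218 ] yaw -3.116313022056031 grasp [0.50687637 0.01174766 0.1680218 ] F [-1.61472434  2.6002839   5.62639666] T [0.3954174  0.40056102 0.20757252] open 0.01799529100056459 grip 39.90490972995758 q6 -1.7246188162337426
```

Not at the stop yet; small steps.

```bash
python3 -m inch '{"travel":[[0,0,0],[0,0,0],[0,0,0]],"turn":[0.1,0.2,0.2],"claw":[0.8,0.8,0.8]}'|grep time; python3 st.py
```

```text
time: 23.8
t 23.8 tcp [0.5068462  0.01171588 0.21501034] yaw -3.133574573525409 grasp [0.50686833 0.01172783 0.16801035] F [-1.69706148  1.6860508   5.91758234] T [0.38580465 0.43354983 0.33646183] open 0.01753542870093945 grip 39.93655800819397 q6 -1.7073054898483255
```

```bash
python3 -m inch '{"travel":[[0,0,0],[0,0,0],[0,0,0]],"turn":[0.1,0.2,0.2],"claw":[0.8,0.8,0.8]}'|grep time; python3 st.py
```

```text
time: 24.1
t 24.1 tcp [0.50685904 0.01175266 0.21501137] yaw 3.1326694686476633 grasp [0.5068832  0.01176083 0.16801138] F [-2.04181109  2.69327913  5.46359018] T [0.44203094 0.47206971 0.57903999] open 0.017506354684807567 grip 40.099913477897644 q6 -1.690209499273639
```

Stop reached (moment rose 0.2 → 0.58 N m). Relax within the play, let go and rise.

```bash
python3 -m inch '{"travel":[[0,0,0],[0,0,0],[0,0,0]],"turn":[-0.3,-0.6,-0.6],"claw":[0.8,0.8,0.8]}'|grep time; python3 st.py
python3 -m inch '{"travel":[[0,0,0],[0,0,0],[0,0,0],[0,0,0],[0,0,0],[0,0,0]],"turn":[0,0,0,0,0,0],"claw":[0.5,0.4,0.2,0,0,0]}' 10; python3 tr.py
```

```text
time: 24.4
t 24.4 tcp [0.5069516  0.0116589  0.21501863] yaw -3.0984170424554214 grasp [0.50698663 0.0116746  0.16801865] F [-1.10365484  0.55489848  6.07917676] T [ 0.33735265  0.34849326 -0.07079987] open 0.017805710347599802 grip 39.9380099773407 q6 -1.7426694998980525
time: 25.0
tool_pos: [0.5068, 0.0115, 0.2145]
tool_rot: [3.142, -0.0, -3.099]
contact_force: [0.1, -0.5, 0.1]
opening: 0.0456
grip_force: 0.0
t 25.05 drop 38.7 mm resid [-1.17 -0.33] cc 0.960 yaw -3.099 F [ 0.1  0.3 -0.5] T [0.02 0.01 0.02]
```

```bash
python3 -m inch '{"travel":[[0,0,-5],[0,0,-15],[0,0,-30],[0,0,-50],[0,0,-70],[0,0,-90],[-15,0,-100],[-40,0,-100],[-40,0,-100],[-40,0,-100]],"turn":[0,0,0,0,0,0,0,0,0,0],"claw":[0,0,0,0,0,0,0,0,0,0]}'
python3 -m inch '{"travel":[[30,0,0],[60,0,0],[90,0,0],[120,0,0],[120,-40,0],[120,-80,0],[120,-120,0],[120,-150,0],[120,-150,0]],"turn":[0,0,0,0,0,0,0,0,0],"claw":[0,0,0,0,0,0,0,0,0]}'
python3 - <<'E'
from m import *
a=snap("scene");b=snap("top")
def dr(c,u,v,w,h,S):
    im=cv2.resize(c["pixels"][v:v+h,u:u+w,::-1],None,fx=S,fy=S,interpolation=cv2.INTER_CUBIC); return im
cv2.imwrite("pics/f.png",np.hstack([dr(a,190,110,133,180,3),dr(b,190,60,133,180,3)]))
E
```

```text
time: 26.05
tool_pos: [0.5465, 0.0132, 0.3148]
tool_rot: [3.141, -0.0, -3.099]
contact_force: [0.1, 0.0, 0.9]
opening: 0.0455
grip_force: 0.0
time: 26.95
tool_pos: [0.4324, -0.1444, 0.3147]
tool_rot: [-3.141, -0.0, -3.103]
contact_force: [-0.8, 0.4, -0.5]
opening: 0.0463
grip_force: 0.0
```

View pics/f.png

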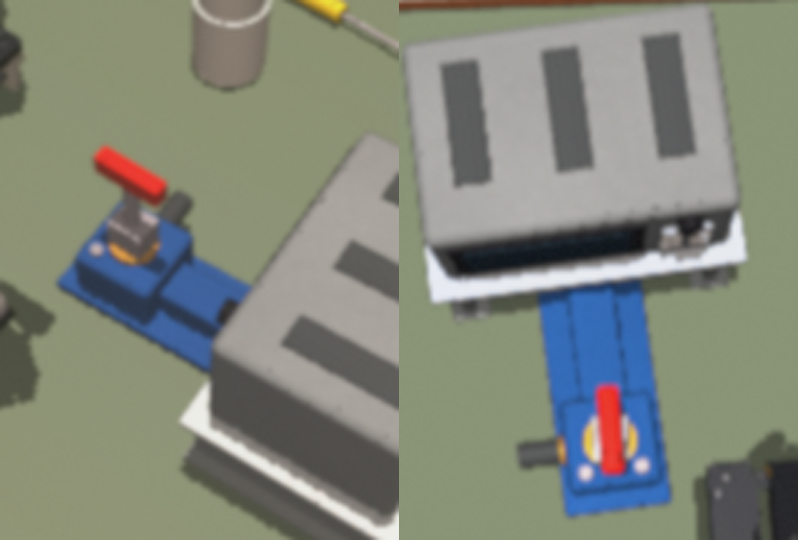

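The key stands upright and seated on the collar: handle at (130,175) in the left panel and (610,430) in the right, roughly along the jack axis. The display is down, and the arm is clear of everything.

```bash
python3 -c "
from cell import robot
print(robot.hand_in())"
```

```text
the job is handed in; nothing more can be done
None
```

The job is handed in with no verdict returned: the display sank at about 15 mm/s and stopped after 38.7 mm, the valve was turned back to its stop, and the key is standing upright on it, let go.

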